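Draw the specimen tray out from beside the microscope stand

TASK

First take the white bottle with the green cap off the green work mat and stand it in the free place of the grey spill tray, beside the amber bottle. Then hook a fingertip behind the far lip of the blue specimen tray and drag it along the bench, without lifting it, out from between the microscope stand and the light source onto the green mat, so that it lies in the middle of the mat and square to it, its far lip still away from you; nudge it by its sides if need be. The two jars must stay standing in the tray; do not bump the microscope stand or the light source, and leave everything else where it is.

Things in the scene. Friction and masses are not known exactly. Their poses are not given: they have to be found in the camera images.
- tray: Blue open specimen tray, loose, 0.5 to 0.8 kg in all, in a lane between microscope stand (+y side) and light source (-y side), 6 to 24 mm of room each side. Walls 120 (x) x 150 (y) x 42 mm high; over its rim x = -66.5 to +70 (far lip), y = -80.5 to 80.5 mm. Far half filled by a white vial rack (caps 50 mm high), near half holds two jars. Origin under its centre at bench level, +x to its far side.
- lip: The far lip, part of the blue tray: 150 mm long (y), 10 mm out from the far wall and turned down; its upright outer face reaches from 26 to 42 mm above the bench. Origin: middle of that outer face, 33 mm up; axes as the tray's, a finger goes down on its +x side, where 75 mm of bench behind it are free but for the small lens case. Dragging takes a few newtons (friction about 0.5 to 0.7).
- mat: Green work mat with a white printed border, 180 mm (its x) by 220 mm (its y), lying flat on the bench (1 mm thick, nothing catches on its edge). Origin at its centre; +x points away from the robot. The tray's x axis must end along it.
- bottle: White reagent bottle with green cap, loose, 0.16 kg, standing on the mat: round, 52 mm diameter up to 66 mm high, then a shoulder and a cap 36 mm in diameter from 78 to 98 mm high. Origin under its centre; z along its axis.
- bottle_mid (a point): The white bottle's axis 50 mm above its foot, a good height to grasp it.
- spill: Grey spill tray, fixed, left or right of the mat: 200 (x) x 105 (y) mm, rim 16 mm high, walls and floor 3 mm thick. Origin under its centre. Two bottle places on its centre line, at x = -45 and x = +45 mm; the amber bottle stands in one, the other is free.
- amber: Amber bottle with black cap, same shape as the white one, standing in one of the two places of the spill tray; leave it. Origin under its centre.
- jar_a: Glass jar with white cap standing loose in the near half of the blue tray (40 mm diameter, 50 mm high, 43 mm cap). Origin under its centre, 3 mm above the bench.
- jar_b: As jar_a, with a red cap.
- stand: Microscope boom stand, fixed. White foot 190 (x) x 160 (y) mm, 28 mm high, hump to 49 mm; its -y face is a wall of the tray's lane. A 32 mm post at x = 45, y = 35 mm; at 300 mm and higher a clamp and the boom, from y = -20 mm out to the head at y = +430 mm (lowest 240 mm up). Origin: middle of the foot's underside; +x away from the robot.
- lamp: Cold-light source, fixed grey box 180 (x) x 140 (y) mm, 80 mm high; a port and knob stand 13 mm out of its -x face. Its +y face is the other wall of the tray's lane. Origin: middle of its underside; +x away from the robot.
- dishes: Stack of three clear petri dishes, 92 mm diameter, 45 mm high, loose bystander on the side of the mat opposite to the spill tray. Origin under its centre.
- case: Small round lens case, grey lid on black, 38 mm diameter, 30 mm high, loose bystander standing 17 to 31 mm clear behind the far lip at some place along it, so a finger can go down only beside it or one finger on either side of it. Origin under its centre.
- beaker: Glass beaker with tools standing in it, 72 mm diameter, 80 mm high (tools to 128 mm), loose bystander, far left. Origin under its centre.
- tipbox: Blue box with clear lid, 88 by 123 by 81 mm high, loose bystander, right of the light source. Origin under its centre.
- slidebox: Grey flat box with yellow lid, 102 by 172 by 35 mm high, loose bystander, on the right. Origin under its centre.
Things that resemble listed ones, but are neither listed nor needed, are in the scene too. Leave any red or yellow look-alike of the bottle alone.

How it is judged:
By the outcome, as a careful person would: the job done as asked, in the order asked, and still so for the second after the job is handed in, with the robot touching nothing.
It also fails if it takes over 64 s, if anything falls off the work surface, if the arm or the gripper's body presses on something with over 40 N, if the wrist force passes 120 N, or if a joint passes its speed limit or range.

ROBOT

A 7-joint arm with a two-finger parallel gripper is mounted at the origin on the work surface. World frame = base frame: x ahead of the robot, y to its left, z up, the work surface at z = 0. Lengths are in m, angles in degrees, forces in N, time in s.
With the tool pointing down it reaches from about 0.4 to 0.9 m from the base axis. Payload 5.6 kg.
Tool frame: the origin (TCP) lies on the mounting face of the last link; the fingertips stand 190 mm ahead of it and the grasp point (between the pads) lies 171 mm ahead of it; z points along the fingers, y is the direction in which the jaws open and shut (so a half turn about z gives the same grasp; the last joint's range is limited). The gripper opens to 92 mm and grips with 3 to 60 N. Pads are 20 mm wide; open, the fingers measure 128 mm over their backs; the gripper's body (75 mm by 189 mm) begins 69 mm behind the grasp point.
Start: joints at [-68.468, 26.786, -0.665, 91.828, 0.344, 61.387, -3.226], TCP at [0.264, 0.594, 0.405] pointing down, gripper open.
Joint ranges: [-144.91, 144.91], [-17.63, 115.5], [-89.93, 88.59], [15.96, 139.68], [-74.01, 254.01], [8.47, 105.57], [-167.45, 167.45]. Speed limits (degrees/s): [147.25, 147.25, 180, 180, 180, 180, 180].

INTERFACE

Orientations are given as [roll, pitch, yaw] about the fixed x, y, z axes, in that order (R = Rz(yaw) Ry(pitch) Rx(roll)).
In Python, from rig import observe, optics, ticket gives the robot as it stands.
- The arm moves only by the tool drive_tool, never from a script. Its argument "commands" is a list of rows, each an object with "slide": the shift along the tool's x, y, z scaled (see below), a list of three; "rot": the turn, a rotation vector about the tool's x, y, z scaled (see below), a list of three. In form: [{"slide": [x, y, z], "rot": [wx, wy, wz]}, ...]. A call has 1 to 20 rows; each row shifts and turns the commanded pose from where the row before left it, along the tool's axes as they then stand; what a row does not reach is not made up. The controller multiplies each number of a shift by 0.03 m and each number of a turn by 0.12 rad. A row lasts 1/8 s, in which the tool goes at most 62.5 mm and 10.7 degrees, less where a joint would pass 70% of its speed; a pose out of reach is approached as far as the arm can. A call with a number of a shift or a turn outside -1 to 1 is refused whole. A call with a gripper value outside its range is refused whole. "gripper" is the closure, from -1 (fully open) to 1 (shut), so that 0 is half open, set as the call begins (left out, the last holds). The fingers move at their own pace and stop on an object; "force" is the grip in N (left out, the last holds). Time passes only in rows, so rows that do not move let the fingers close. It gives the time, the measured TCP pose, the force and the opening at its end, in the units of the state.
- observe(): the state, without advancing time (a new reading comes with each control period).
- optics.get_image(name): name is "side" or "top"; returns (picture, depth): 400x640x3 uint8, blue, green, red; 400x640 float32, m along the optical axis (not along the pixel's ray), 0 where there is no reading.
- optics.camera_params(name): a dict with "mtx" (3x3 intrinsics, pixels), "D" ([k1, k2, p1, p2, k3] as OpenCV has them; the pictures are not rectified), "cam_to_world" (4x4, takes a point from camera to world coordinates). Camera axes: x right, y down, z forward; pixel columns grow to the right and rows downward; lengths in m; the calibration is good to about 2 mm. A picture is of the moment at which its call begins. camera_params takes no time and is no camera call.
- ticket.job_done(): hands the job in, once; it reports no verdict.
Trained networks look in the newest picture that a camera, given by its name, has taken for a name from the list of things; names that differ only in an ending like _2 or _b are one class to them, and where a whole thing is asked for, a point or a joint stands for the part that bears it (a point fixed in the world has none). Each returns a list of dicts, best first, with "confidence" (0 to 1); they miss things now and then, are a little off and sometimes report something else, mostly with a low value. They report only what shows in the picture. A call takes as long as a camera call. They do not tell look-alikes from the thing itself.
- optics.trace(name, camera): "region" (400x640 bool, what is visible of it).
- optics.spot_point(name, camera): "location" ([x, y, z] in m, in world coordinates, good to about 4 mm: a listed point, or the origin of a listed thing).
The state is a dict: "time_s": time; "joints": joint angles; "joint_velocities": joint speeds; "tau": joint torques, N m; "eef_pos": TCP position; "ee_rot": TCP orientation; "ft_force": force on the tool from outside, world axes, zero at the start; "moment": the same for the moment, N m; "opening": opening from 0.0 (shut) to 1.0 (fully open).
Only numpy, scipy, OpenCV 4.12 (cv2) and the standard library are available. Lean on these libraries where they do the work, as an engineer would, in place of code of your own. Each camera call takes 0.05 s, during which the arm holds its last target.

## Working session

There is one attempt and no reset: what is moved stays moved. The work goes in short steps, Python scripts to look and compute and a tool call to move; the robot and the scene stay as the last step left them, time stands still between calls to the robot, and variables do not carry over. Pictures are saved under pics/ and viewed, and the job is handed in when it is done.

Besides the shell and the picture viewer there is one more tool, called after "Request:" as name([rows], argument=value, ...), one row to a line, values as JSON. drive_tool: Moves the arm, as the interface text tells. Its arguments: {"type":"object","properties":{"commands":{"type":"array","items":{"type":"object","properties":{"slide":{"type":"array","items":{"type":"number"}},"rot":{"type":"array","items":{"type":"number"}}}}},"gripper":{"type":"number"},"force":{"type":"number"}},"required":["commands"]}

```bash
ls; mkdir -p pics
python3 - <<'E'
from rig import observe, optics, ticket
import cv2
s=observe();print({k:s[k] for k in('time_s','eef_pos','ee_rot','opening','ft_force')})
for n in('top','side'):
    im,d=optics.get_image(n);cv2.imwrite(f'pics/{n}0.png',im)
    print(n,optics.camera_params(n))
    for t in ['tray','lip','mat','bottle','spill','amber','jar_a','stand','lamp','dishes','case']:
        print(t,[(r['confidence'],r['location']) for r in optics.spot_point(t,n)][:4])
E
```

```text
pics
{'time_s': 0.0, 'eef_pos': array([0.26426032, 0.59358301, 0.40374985]), 'ee_rot': array([-1.79898797e+02,  5.91361600e-03,  1.55998890e+02]), 'opening': 1.000883818934431, 'ft_force': array([-0.20869745, -0.05275503, -0.00839232])}
top {'mtx': array([[383.60949686,   0.        , 314.35716429],
       [  0.        , 383.60949686, 199.79957602],
       [  0.        ,   0.        ,   1.        ]]), 'D': array([-0.0389942,  0.       ,  0.       ,  0.       ,  0.       ]), 'cam_to_world': array([[-1.52866576e-02, -9.97752997e-01,  6.52324741e-02,
         4.39896482e-01],
       [-9.99883141e-01,  1.52640106e-02, -8.45575026e-04,
        -2.84415396e-02],
       [-1.52034159e-04, -6.52377771e-02, -9.97869736e-01,
         1.18547230e+00],
       [ 0.00000000e+00,  0.00000000e+00,  0.00000000e+00,
         1.00000000e+00]])}
tray [(0.84, [0.6052, 0.0466, -0.0014])]
lip [(0.48, [0.6767, 0.0416, 0.0382])]
mat [(0.8, [0.4302, -0.0282, 0.0005]), (0.46, [0.5514, 0.4272, -0.0015])]
bottle [(0.82, [0.4772, -0.2022, 0.0]), (0.69, [0.2828, -0.2096, 0.0011]), (0.65, [0.414, -0.0961, -0.0011]), 
[... 955 characters left out ...]
 1.18873534],
       [ 0.        ,  0.        ,  0.        ,  1.        ]])}
tray [(0.94, [0.6071, 0.0395, -0.0003])]
lip [(0.44, [0.6768, 0.0431, 0.031])]
mat [(0.85, [0.4355, -0.0276, -0.0021])]
bottle [(0.65, [0.4186, -0.095, -0.0004]), (0.65, [0.2819, -0.2104, 0.0014]), (0.62, [0.472, -0.2018, -0.0005])]
spill [(0.72, [0.4167, 0.3468, 0.0003]), (0.58, [0.6228, -0.4255, 0.0012])]
amber [(0.81, [0.3726, 0.348, 0.0061])]
jar_a [(0.57, [0.5734, 0.0179, 0.001]), (0.5, [0.5786, 0.0836, 0.0044]), (0.34, [0.4341, -0.0291, -0.003])]
stand [(0.7, [0.6994, 0.2203, -0.0018])]
lamp [(0.77, [0.6811, -0.1198, 0.0036])]
dishes [(0.93, [0.4458, -0.3379, -0.0002])]
case [(0.63, [0.7191, 0.0761, -0.0033])]
```

View pics/top0.png

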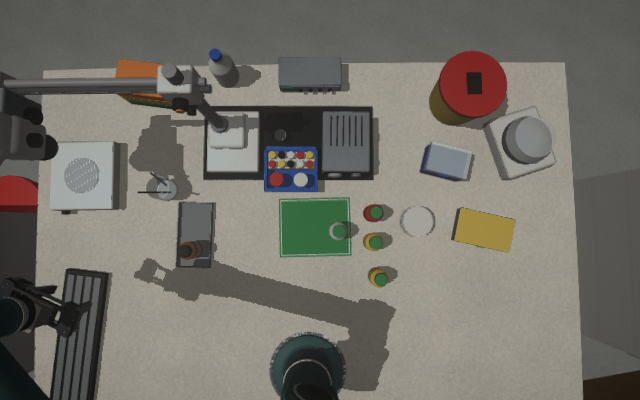

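View pics/side0.png

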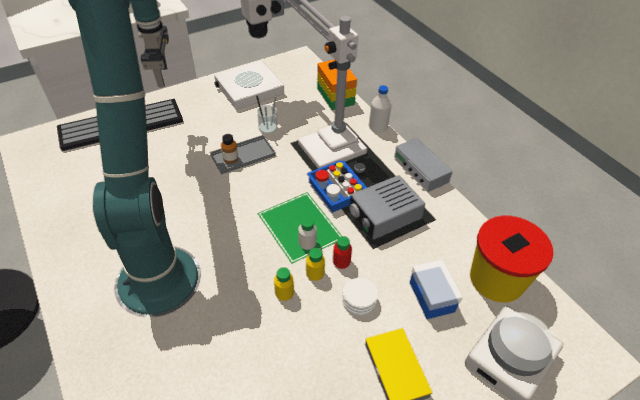

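Four capped bottles resemble each other in the top picture: white (338,231), red (373,213), yellow (373,241) and yellow (378,277). Only (338,231) is white and stands on the mat. I'll check it in an enlarged crop and measure the rest.

```bash
cat > h.py <<'E'
import numpy as np, cv2
from rig import observe, optics, ticket
def pix2w(uv,z,cam):
    P=optics.camera_params(cam);T=P['cam_to_world']
    n=cv2.undistortPoints(np.array(uv,float).reshape(-1,1,2),P['mtx'],P['D']).reshape(-1,2)
    r=np.c_[n,np.ones(len(n))]@T[:3,:3].T
    o=T[:3,3]
    return o+r*((z-o[2])/r[:,2])[:,None]
def w2pix(p,cam):
    P=optics.camera_params(cam);T=np.linalg.inv(P['cam_to_world'])
    return cv2.projectPoints(np.array(p,float).reshape(-1,3),cv2.Rodrigues(T[:3,:3])[0],T[:3,3],P['mtx'],P['D'])[0].reshape(-1,2)
def rect(mask,z,cam='top'):
    c=max(cv2.findContours(mask.astype(np.uint8),0,cv2.CHAIN_APPROX_NONE)[0],key=cv2.contourArea)
    w=pix2w(c.reshape(-1,2),z,cam)[:,:2].astype(np.float32)*1000
    h=cv2.convexHull(w)
    r=cv2.minAreaRect(h);return r,cv2.boxPoints(r)
E
python3 - <<'E'
from h import *
im=cv2.imread('pics/top0.png')
a=cv2.resize(im[185:265,265:395],None,fx=6,fy=6,interpolation=cv2.INTER_CUBIC);cv2.imwrite('pics/c1.png',a[:,:780])
a=cv2.resize(im[100:200,195:380],None,fx=4.3,fy=4.3,interpolation=cv2.INTER_CUBIC);cv2.imwrite('pics/c2.png',a)
a=cv2.resize(im[190:280,160:230],None,fx=6,fy=6,interpolation=cv2.INTER_CUBIC);cv2.imwrite('pics/c3.png',a)
hsv=cv2.cvtColor(im,cv2.COLOR_BGR2HSV)
g=cv2.inRange(hsv,(50,120,40),(75,255,255));g[:190]=0;g[262:]=0;g[:,:270]=0;g[:,360:]=0
print('mat green',rect(g,0.001))
for t,z in(('mat',.001),('tray',.042),('spill',.016),('stand',.028),('lamp',.08)):
    im2,_=optics.get_image('top')
    for r in optics.trace(t,'top')[:2]:
        print(t,r['confidence'],rect(r['region'],z))
E
```

```text
mat green (((433.4576721191406, -27.400238037109375), (159.67788696289062, 199.84120178222656), 0.576068639755249), array([[ 352.61816,   71.7126 ],
       [ 354.62738, -128.1185 ],
       [ 514.2972 , -126.51308],
       [ 512.28796,   73.31802]], dtype=float32))
mat 0.62 (((433.89495849609375, -29.105079650878906), (176.6412353515625, 220.33596801757812), 0.3229793906211853), array([[ 344.9547  ,   80.563286],
       [ 346.19678 , -139.76917 ],
       [ 522.8352  , -138.77344 ],
       [ 521.59314 ,   81.559006]], dtype=float32))
mat 0.27 (((419.97735595703125, -100.7714614868164), (52.1183967590332, 52.300018310546875), 43.98380661010742), array([[ 383.06683 , -100.05252 ],
       [ 419.38684 , -137.68428 ],
       [ 456.88788 , -101.4904  ],
       [ 420.56787 ,  -63.858643]], dtype=float32))
tray 0.74 (((610.2880859375, 41.1242561340332), (159.85702514648438, 136.37037658691406), 89.09588623046875), array([[540.85016 , -37.718407],
       [677.20355 , -39.87021 ],
       [679.726   , 119.96692 ],
       [543.3726  , 122.11872 ]], dtype=float32))
spill 0.69 (((417.25811767578125, 339.9230651855469), (110.50299072265625, 201.73516845703125), 87.9736328125), array([[314.49994, 288.27274],
       [516.10895, 281.1395 ],
       [520.0163 , 391.5734 ],
       [318.4073 , 398.70663]], dtype=float32))
stand 0.62 (((790.9686889648438, 551.2427368164062), (852.8737182617188, 336.94390869140625), 86.59662628173828), array([[597.47833, 135.5593 ],
       [933.82806, 115.55661],
       [984.45905, 966.92615],
       [648.1093 , 986.92883]], dtype=float32))
lamp 0.69 (((676.0932006835938, -123.1847915649414), (143.80758666992188, 198.30055236816406), 89.04444122314453), array([[ 575.75757, -193.42506],
       [ 774.0305 , -196.7321 ],
       [ 776.42883,  -52.94452],
       [ 578.1559 ,  -49.63748]], dtype=float32))
```

View pics/c1.png

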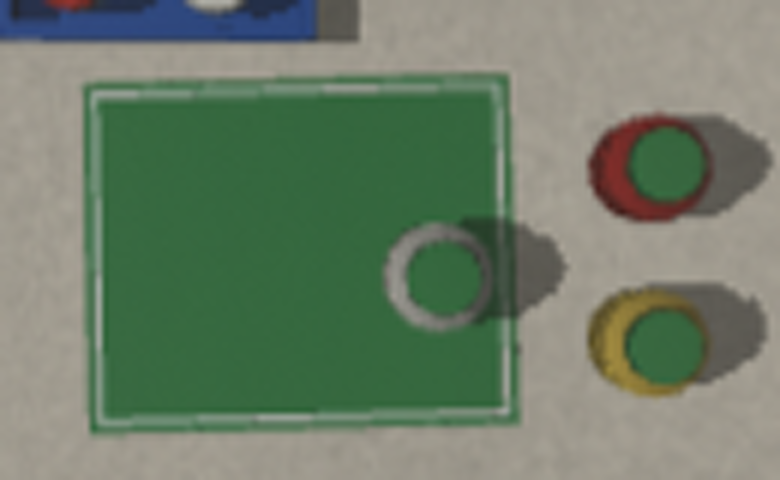

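View pics/c2.png

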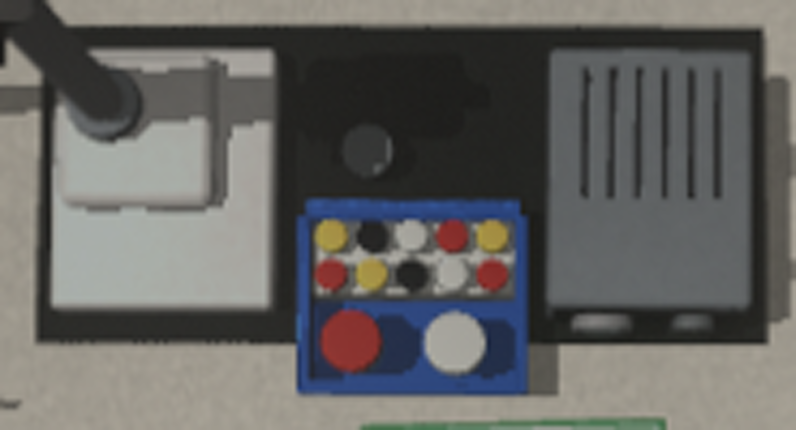

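View pics/c3.png

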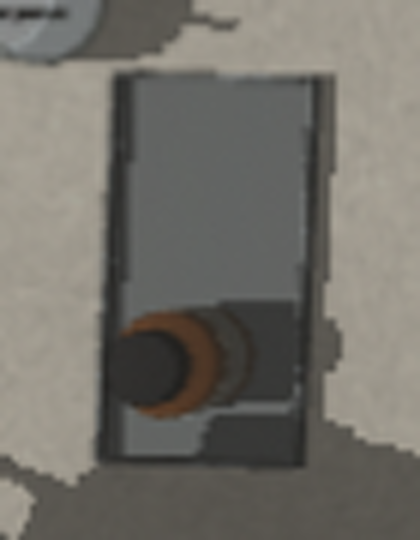

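The crop shows a white bottle with a green cap on the mat at about (338,231), so that is the target; red and yellow are off the mat. The spill tray's free place is its far half. The dark lens case shows at about (280,135) behind the lip. Next I refine the poses.

Run:
```python
from h import *
print('cap',pix2w([(265+445/6-.4,185+278/6-.4)],.098,'top'),'body',pix2w([(265+438/6-.4,185+276/6-.4)],.066,'top'))
c=lambda x,y:(195+x/4.3-.4,100+y/4.3-.4)
print('case',pix2w([c(367,150)],.03,'top'))
print('lip ends top edge',pix2w([c(308,200),c(520,203)],.042,'top'))
print('rim corners',pix2w([c(298,216),c(527,217),c(298,393),c(527,394)],.042,'top'))
print('stand right face top',pix2w([c(274,50),c(272,308)],.028,'top'))
print('lamp left face top',pix2w([c(548,50),c(545,306)],.08,'top'), 'knob front',pix2w([c(600,332)],.04,'top'))
d=lambda x,y:(160+x/6-.4,190+y/6-.4)
print('spill rim',pix2w([d(113,73),d(318,76),d(98,463),d(303,465)],.016,'top'))
```

```text
cap [[ 0.42173691 -0.09701325  0.098     ]] body [[ 0.42222317 -0.09565348  0.066     ]]
case [[0.71711644 0.07269564 0.03      ]]
lip ends top edge [[ 0.67928297  0.11339358  0.042     ]
 [ 0.67477027 -0.03539771  0.042     ]]
rim corners [[ 0.66802945  0.12048363  0.042     ]
 [ 0.66475616 -0.04015057  0.042     ]
 [ 0.54336933  0.12122092  0.042     ]
 [ 0.54021398 -0.0381818   0.042     ]]
stand right face top [[0.79149343 0.13893317 0.028     ]
 [0.60527841 0.14109638 0.028     ]]
lamp left face top [[ 0.7726057  -0.05594374  0.08      ]
 [ 0.59631559 -0.05095028  0.08      ]] knob front [[ 0.58309166 -0.08989351  0.04      ]]
spill rim [[0.51667876 0.38781926 0.016     ]
 [0.51354319 0.28226785 0.016     ]
 [0.31880134 0.39442777 0.016     ]
 [0.3166547  0.28986169 0.016     ]]
```

Request:
drive_tool([
  {"slide":[-0.9,0,0],"rot":[0,0,-0.87]},
  {"slide":[-0.9,0,0],"rot":[0,0,-0.87]},
  {"slide":[-0.9,0,0],"rot":[0,0,-0.87]},
  {"slide":[-0.9,-0.5,0],"rot":[0,0,-0.87]},
  {"slide":[0,-1,0.2],"rot":[0,0,0]},
  {"slide":[0,-1,0.2],"rot":[0,0,0]},
  {"slide":[0,-1,0.2],"rot":[0,0,0]},
  {"slide":[0,-1,0.2],"rot":[0,0,0]},
  {"slide":[0,-1,0.2],"rot":[0,0,0]},
  {"slide":[0,-1,0],"rot":[0,0,0]},
  {"slide":[0,-1,0],"rot":[0,0,0]},
  {"slide":[0,-1,0],"rot":[0,0,0]},
  {"slide":[0,-1,0],"rot":[0,0,0]},
  {"slide":[0,-1,0],"rot":[0,0,0]},
  {"slide":[0,-1,0],"rot":[0,0,0]},
  {"slide":[0,-1,0],"rot":[0,0,0]},
  {"slide":[0,-1,0],"rot":[0,0,0]},
  {"slide":[0,-1,0],"rot":[0,0,0]},
  {"slide":[0,-1,0],"rot":[0,0,0]},
  {"slide":[0,-1,0],"rot":[0,0,0]},
], gripper=-0.6, force=25)

```text
time_s: 4.2
eef_pos: [0.3657, 0.0701, 0.375]
ee_rot: [180.0, 0.1, 179.9]
ft_force: [0.4, 0.2, 0.8]
opening: 0.801
```

Request:
drive_tool([
  {"slide":[-0.31,-0.92,0.2],"rot":[0,0,0]},
  {"slide":[-0.31,-0.92,0.2],"rot":[0,0,0]},
  {"slide":[-0.31,-0.92,0.2],"rot":[0,0,0]},
  {"slide":[-0.31,-0.92,0.2],"rot":[0,0,0]},
  {"slide":[-0.31,-0.92,0.2],"rot":[0,0,0]},
  {"slide":[-0.31,-0.92,0],"rot":[0,0,0]},
  {"slide":[0,0,0.5],"rot":[0,0,0]},
  {"slide":[0,0,1],"rot":[0,0,0]},
  {"slide":[0,0,1],"rot":[0,0,0]},
  {"slide":[0,0,1],"rot":[0,0,0]},
  {"slide":[0,0,0.6],"rot":[0,0,0]},
  {"slide":[0,0,0],"rot":[0,0,0]},
])

```text
time_s: 5.7
eef_pos: [0.421, -0.0946, 0.2209]
ee_rot: [180.0, -0.1, 179.9]
ft_force: [-0.1, -0.1, -0.2]
opening: 0.804
```

Request:
drive_tool([
  {"slide":[0,0,0],"rot":[0,0,0]},
  {"slide":[0,0,0],"rot":[0,0,0]},
  {"slide":[0,0,0],"rot":[0,0,0]},
  {"slide":[0,0,0],"rot":[0,0,0]},
  {"slide":[0,0,0],"rot":[0,0,0]},
], gripper=0.4)

```text
time_s: 6.32
eef_pos: [0.4218, -0.0947, 0.2225]
ee_rot: [-180.0, 0.1, 179.9]
ft_force: [-1.5, -0.4, 7.4]
opening: 0.561
```

Request:
drive_tool([
  {"slide":[0,0,-0.4],"rot":[0,0,0]},
  {"slide":[0,0,-0.8],"rot":[0,0,0]},
  {"slide":[0,0.3,-0.5],"rot":[0,0,0]},
  {"slide":[-0.1,0.7,0],"rot":[0,0,0]},
  {"slide":[-0.1,1,0],"rot":[0,0,0]},
  {"slide":[-0.1,1,0],"rot":[0,0,0]},
  {"slide":[-0.1,1,0],"rot":[0,0,0]},
  {"slide":[-0.1,1,0],"rot":[0,0,0]},
  {"slide":[-0.1,1,0],"rot":[0,0,0]},
  {"slide":[-0.1,1,0],"rot":[0,0,0]},
  {"slide":[-0.1,1,0],"rot":[0,0,0]},
  {"slide":[-0.1,1,0],"rot":[0,0,0]},
  {"slide":[-0.1,1,0],"rot":[0,0,0]},
  {"slide":[-0.1,1,0],"rot":[0,0,0]},
  {"slide":[-0.1,1,0],"rot":[0,0,0]},
  {"slide":[-0.1,1,0],"rot":[0,0,0]},
  {"slide":[-0.03,1,0],"rot":[0,0,0]},
  {"slide":[0,0.5,0],"rot":[0,0,0]},
  {"slide":[0,0,0],"rot":[0,0,0]},
])

```text
time_s: 8.7
eef_pos: [0.4614, 0.3409, 0.2728]
ee_rot: [-180.0, -0.0, -180.0]
ft_force: [-0.6, 0.7, -2.8]
opening: 0.56
```

Run:
```python
from h import *
s=observe();print(s['eef_pos'],s['ee_rot'],s['ft_force'],s['opening'],s['joints'])
im,d=optics.get_image('side')
cv2.imwrite('pics/s1.png',cv2.resize(im[80:250,120:400],None,fx=2.8,fy=2.8))
print([(r['confidence'],r['location']) for r in optics.spot_point('amber','side')],[(r['confidence'],r['location']) for r in optics.spot_point('bottle','side')],[(r['confidence'],r['location']) for r in optics.spot_point('spill','side')])
```

```text
[0.46135572 0.34089802 0.27277456] [-1.79985213e+02 -9.73340746e-03 -1.79979217e+02] [-0.62237686  0.69788921 -2.79886568] 0.5595698714656153 [-49.36486699  29.29869735  12.24835869 109.02113378  -8.81532861
  42.59576331  57.89096707]
[(0.9, [0.3719, 0.3455, 0.0035])] [(0.68, [0.4747, -0.1978, -0.0002]), (0.65, [0.3874, -0.2011, -0.0015]), (0.62, [0.2838, -0.2108, -0.0008])] []
```

View pics/s1.png

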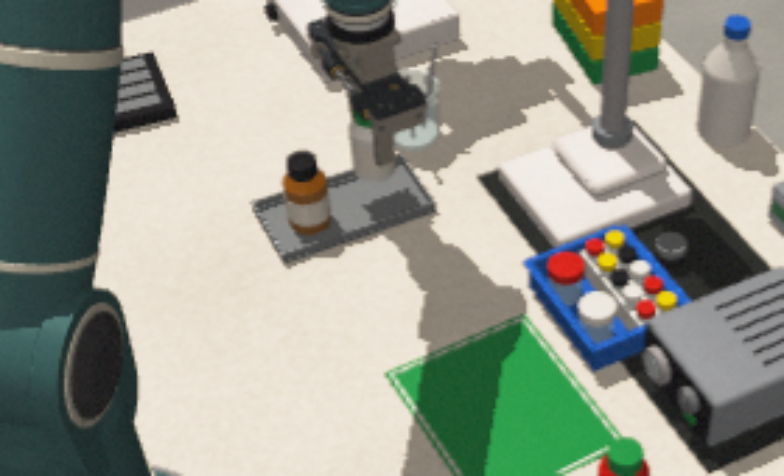

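The picture shows the bottle held above the free far half of the spill tray, with amber standing at crop (307,195). I lower it and release.

Request:
drive_tool([
  {"slide":[0,0,0.5],"rot":[0,0,0]},
  {"slide":[0,0,0.6],"rot":[0,0,0]},
  {"slide":[0,0,0.3],"rot":[0,0,0]},
  {"slide":[0,0,0.17],"rot":[0,0,0]},
  {"slide":[0,0,0.04],"rot":[0,0,0]},
  {"slide":[0,0,0],"rot":[0,0,0]},
])

```text
time_s: 9.65
eef_pos: [0.4616, 0.3398, 0.2256]
ee_rot: [-179.9, -0.1, 179.9]
ft_force: [-5.8, -3.8, 13.0]
opening: 0.562
```

Request:
drive_tool([
  {"slide":[0,0,0],"rot":[0,0,0]},
  {"slide":[0,0,0],"rot":[0,0,0]},
  {"slide":[0,0,0],"rot":[0,0,0]},
  {"slide":[0,0,-0.5],"rot":[0,0,0]},
  {"slide":[0,0,-1],"rot":[0,0,0]},
  {"slide":[0,0,-1],"rot":[0,0,0]},
  {"slide":[0,0,-0.7],"rot":[0,0,0]},
], gripper=-0.7)

```text
time_s: 10.52
eef_pos: [0.4621, 0.3405, 0.3228]
ee_rot: [179.9, 0.1, 179.9]
ft_force: [-1.0, 0.4, -0.3]
opening: 0.848
```

Request:
drive_tool([
  {"slide":[-0.2,-0.9,0],"rot":[0,0,0]},
  {"slide":[-0.4,-1,0],"rot":[0,0,0]},
  {"slide":[-0.6,-1,0],"rot":[0,0,0]},
  {"slide":[-0.8,-1,0],"rot":[0,0,0]},
  {"slide":[-0.8,-1,0],"rot":[0,0,0]},
  {"slide":[-0.8,-1,0],"rot":[0,0,0]},
  {"slide":[-0.8,-1,0],"rot":[0,0,0]},
  {"slide":[-0.8,-1,0],"rot":[0,0,0]},
  {"slide":[-0.8,-0.9,0],"rot":[0,0,0]},
  {"slide":[-0.8,-0.6,0],"rot":[0,0,0]},
  {"slide":[-0.6,-0.28,0],"rot":[0,0,0]},
  {"slide":[-0.33,0,0],"rot":[0,0,0.17]},
  {"slide":[0,0,0],"rot":[0,0,0]},
  {"slide":[0,0,0],"rot":[0,0,0]},
], gripper=-1)

```text
time_s: 12.28
eef_pos: [0.6928, 0.0506, 0.3205]
ee_rot: [180.0, -0.0, 178.8]
ft_force: [0.4, -0.0, -0.3]
opening: 0.999
```

Run:
```python
from h import *
s=observe();print(s['eef_pos'],s['ee_rot'],s['ft_force'],s['opening'],s['joints'])
im,d=optics.get_image('top')
print([(r['confidence'],r['location']) for r in optics.spot_point('bottle','top')],[(r['confidence'],r['location']) for r in optics.spot_point('case','top')])
im2,d=optics.get_image('side')
print([(r['confidence'],r['location']) for r in optics.spot_point('lip','side')],[(r['confidence'],r['location']) for r in optics.spot_point('case','side')],[(r['confidence'],r['location']) for r in optics.spot_point('bottle','side')])
cv2.imwrite('pics/t2.png',cv2.resize(im[95:280,165:385],None,fx=3.2,fy=3.2))
cv2.imwrite('pics/s2.png',cv2.resize(im2[80:260,200:440],None,fx=3.2,fy=3.2))
```

```text
[0.69279382 0.05063579 0.32051383] [ 1.79974134e+02 -3.10343178e-02  1.78829550e+02] [ 0.38343561 -0.04213485 -0.31128051] 0.9988142381349511 [-18.35475228  36.36850793  16.84877508  89.62382344 -12.02581026
  55.82181665  91.00855502]
[(0.85, [0.4576, 0.3382, 0.0032]), (0.78, [0.4744, -0.2029, 0.0031]), (0.72, [0.6757, 0.0399, 0.0396]), (0.72, [0.3716, 0.3446, -0.0023]), (0.52, [0.3853, -0.1985, -0.0029]), (0.52, [0.2798, -0.2132, 0.0011]), (0.48, [0.4499, -0.3372, 0.0021])] []
[(0.6, [0.6765, 0.039, 0.0315]), (0.6, [0.4538, 0.3383, 0.0533])] [(0.57, [0.7182, 0.0755, -0.003])] [(0.94, [0.2833, -0.2128, -0.0024]), (0.76, [0.459, 0.3382, 0.0065]), (0.74, [0.474, -0.2015, 0.0018]), (0.73, [0.3864, -0.2016, -0.0006]), (0.25, [0.5762, 0.0144, 0.0034])]
```

View pics/t2.png

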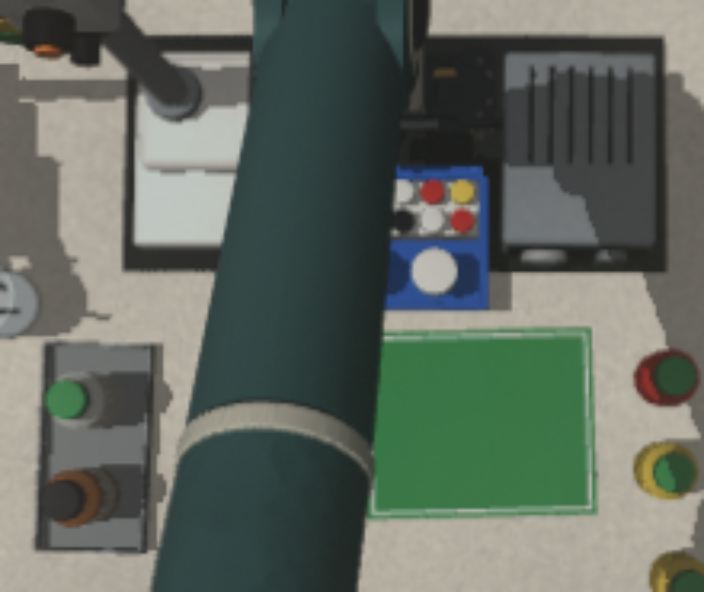

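View pics/s2.png

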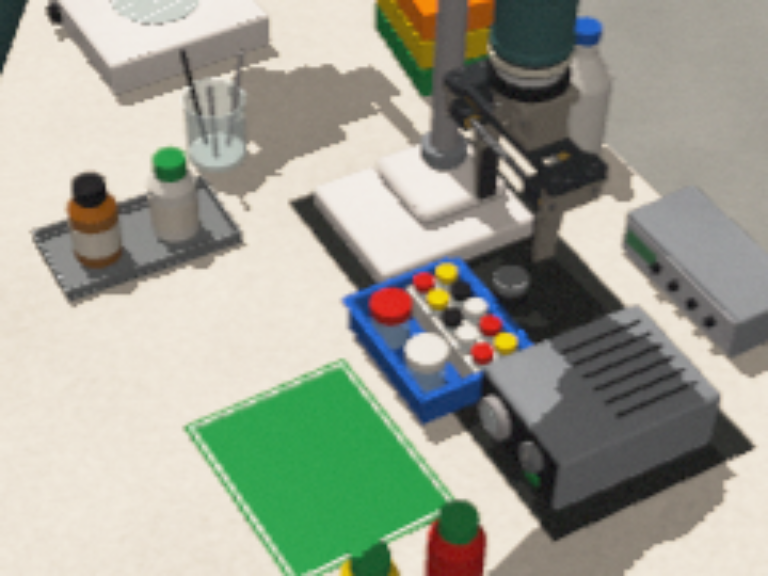

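The white bottle stands in the free place beside amber (crop s2 at (175,195)), and the fingers straddle the lens case behind the lip. I go down.

Request:
drive_tool([
  {"slide":[0,0,0.5],"rot":[0,0,0]},
  {"slide":[0,0,0.6],"rot":[0,0,0]},
  {"slide":[0,0,0.6],"rot":[0,0,0]},
  {"slide":[0,0,0.5],"rot":[0,0,0]},
  {"slide":[0,0,0.3],"rot":[0,0,0]},
  {"slide":[0,0,0.3],"rot":[0,0,0]},
  {"slide":[0,0,0.2],"rot":[0,0,0]},
])

```text
time_s: 13.5
eef_pos: [0.6934, 0.0497, 0.2301]
ee_rot: [180.0, 0.0, 178.8]
ft_force: [-0.5, -0.1, 0.1]
opening: 1.0
```

Request:
drive_tool([
  {"slide":[0,0,0.3],"rot":[0,0,0]},
  {"slide":[0,0,0.3],"rot":[0,0,0]},
  {"slide":[0,0,0.28],"rot":[0,0,0]},
  {"slide":[0,0,0],"rot":[0,0,0]},
])

```text
time_s: 14.0
eef_pos: [0.693, 0.0496, 0.203]
ee_rot: [-180.0, -0.1, 178.8]
ft_force: [0.6, 0.4, 0.1]
opening: 0.995
```

Run:
```python
from h import *
im2,d=optics.get_image('side')
cv2.imwrite('pics/s3.png',cv2.resize(im2[110:240,280:440],None,fx=4.5,fy=4.5))
```

```text
(no output)
```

View pics/s3.png

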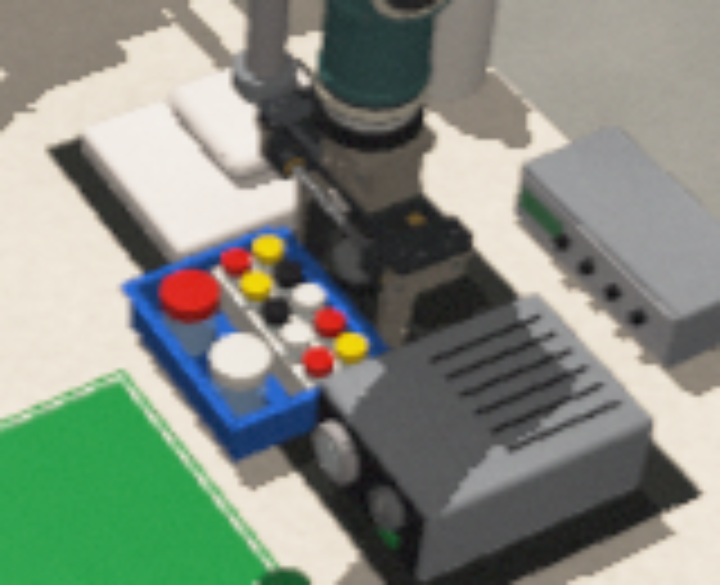

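The fingertips are down behind the lip on either side of the case, touching nothing. I start the drag gently.

Request:
drive_tool([
  {"slide":[0.1,0,0],"rot":[0,0,0]},
  {"slide":[0.1,0,0],"rot":[0,0,0]},
  {"slide":[0.12,0,0],"rot":[0,0,0]},
  {"slide":[0.16,0,0],"rot":[0,0,0]},
  {"slide":[0.2,0,0],"rot":[0,0,0]},
  {"slide":[0.2,0,0],"rot":[0,0,0]},
])

```text
time_s: 14.8
eef_pos: [0.6669, 0.0503, 0.2045]
ee_rot: [180.0, 0.1, 178.8]
ft_force: [4.0, -0.1, 0.2]
opening: 0.999
```

Request:
drive_tool([
  {"slide":[0.2,0,0],"rot":[0,0,0]},
  {"slide":[0.25,0,0],"rot":[0,0,0]},
  {"slide":[0.25,0,0],"rot":[0,0,0]},
  {"slide":[0.25,0,0],"rot":[0,0,0]},
  {"slide":[0.25,0,0],"rot":[0,0,0]},
  {"slide":[0.25,0,0],"rot":[0,0,0]},
  {"slide":[0.25,0,0],"rot":[0,0,0]},
  {"slide":[0.2,0,0],"rot":[0,0,0]},
])

```text
time_s: 15.8
eef_pos: [0.6098, 0.0515, 0.2044]
ee_rot: [180.0, 0.1, 178.8]
ft_force: [5.8, 0.4, 3.0]
opening: 1.0
```

Run:
```python
from h import *
im2,d=optics.get_image('side')
print([(r['confidence'],r['location']) for r in optics.spot_point('tray','side')][:1])
cv2.imwrite('pics/s4.png',cv2.resize(im2[110:260,250:440],None,fx=4,fy=4))
```

```text
[(0.6, [0.5318, 0.0438, 0.0027])]
```

View pics/s4.png

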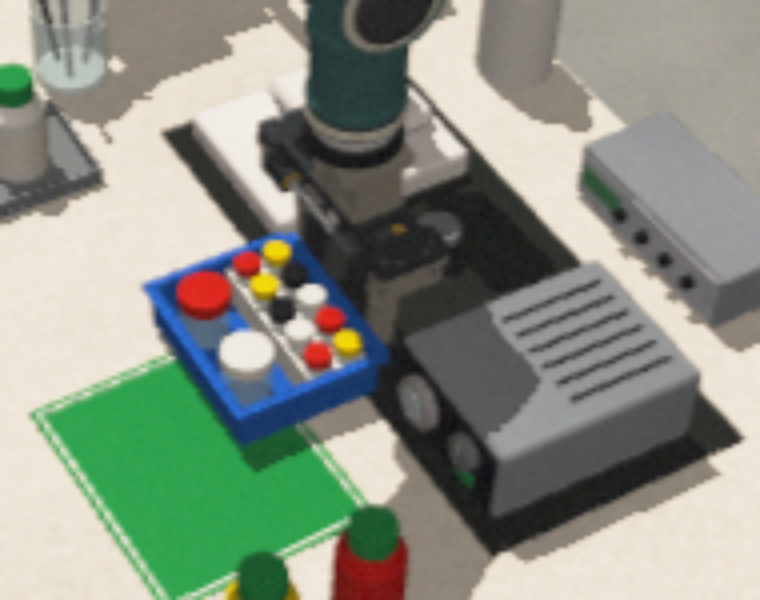

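Request:
drive_tool([
  {"slide":[0.15,0,0],"rot":[0,0,0]},
  {"slide":[0.25,0,0],"rot":[0,0,0]},
  {"slide":[0.25,0,0],"rot":[0,0,0]},
  {"slide":[0.25,0,0],"rot":[0,0,0]},
  {"slide":[0.25,0,0],"rot":[0,0,0]},
  {"slide":[0.25,0,0],"rot":[0,0,-0.05]},
  {"slide":[0.25,0,0],"rot":[0,0,-0.05]},
  {"slide":[0.25,0,0],"rot":[0,0,-0.05]},
  {"slide":[0.25,0,0],"rot":[0,0,-0.05]},
  {"slide":[0.25,0,0],"rot":[0,0,-0.05]},
  {"slide":[0.25,0,0],"rot":[0,0,0]},
  {"slide":[0.2,0,0],"rot":[0,0,0]},
  {"slide":[0.15,0,0],"rot":[0,0,0]},
  {"slide":[0,0,0],"rot":[0,0,0]},
])

```text
time_s: 17.65
eef_pos: [0.5195, 0.0525, 0.2039]
ee_rot: [180.0, -0.1, -179.5]
ft_force: [2.3, 0.1, 1.0]
opening: 1.002
```

Request:
drive_tool([
  {"slide":[-0.3,0,0],"rot":[0,0,0]},
  {"slide":[0,0,-1],"rot":[0,0,0]},
  {"slide":[0,0,-1],"rot":[0,0,0]},
  {"slide":[0,0.5,-1],"rot":[0,0,0]},
  {"slide":[0,1,-0.5],"rot":[0,0,0]},
  {"slide":[0,1,0],"rot":[0,0,0]},
  {"slide":[0,1,0],"rot":[0,0,0]},
  {"slide":[0,1,0],"rot":[0,0,0]},
  {"slide":[0,1,0],"rot":[0,0,0]},
  {"slide":[0,0,0],"rot":[0,0,0]},
])

```text
time_s: 18.9
eef_pos: [0.5265, 0.2198, 0.3078]
ee_rot: [-180.0, -0.2, -179.3]
ft_force: [-0.2, -0.7, 0.2]
opening: 0.998
```

```bash
cat > look.py <<'E'
import sys
from h import *
tag=sys.argv[1]
s=observe();print(s['time_s'],s['eef_pos'],s['ee_rot'],s['joints'])
im,d=optics.get_image('top')
for r in optics.trace('tray','top')[:1]: print(r['confidence'],rect(r['region'],.042))
print('tray top',[(r['confidence'],r['location']) for r in optics.spot_point('tray','top')][:2])
im2,d=optics.get_image('side')
print('tray side',[(r['confidence'],r['location']) for r in optics.spot_point('tray','side')][:2])
cv2.imwrite(f'pics/t{tag}.png',cv2.resize(im[150:270,240:400],None,fx=5,fy=5,interpolation=cv2.INTER_CUBIC))
cv2.imwrite(f'pics/s{tag}.png',cv2.resize(im2[80:280,180:440],None,fx=3,fy=3))
E
python3 look.py 5
```

```text
18.9 [0.52650105 0.21982951 0.30776958] [-179.95842385   -0.21545782 -179.26780568] [-37.91409473  26.27566862  15.14155767 108.47729806  -9.21923781
  46.62955898  72.84175066]
0.93 (((442.7583923339844, 42.51087951660156), (136.466064453125, 162.81243896484375), 0.6347946524620056), array([[373.62762 , 123.15614 ],
       [375.43146 , -39.646297],
       [511.88916 , -38.134384],
       [510.08533 , 124.66806 ]], dtype=float32))
tray top [(0.97, [0.44, 0.0447, -0.0018])]
tray side [(0.57, [0.4408, 0.0418, -0.0012])]
```

View pics/t5.png

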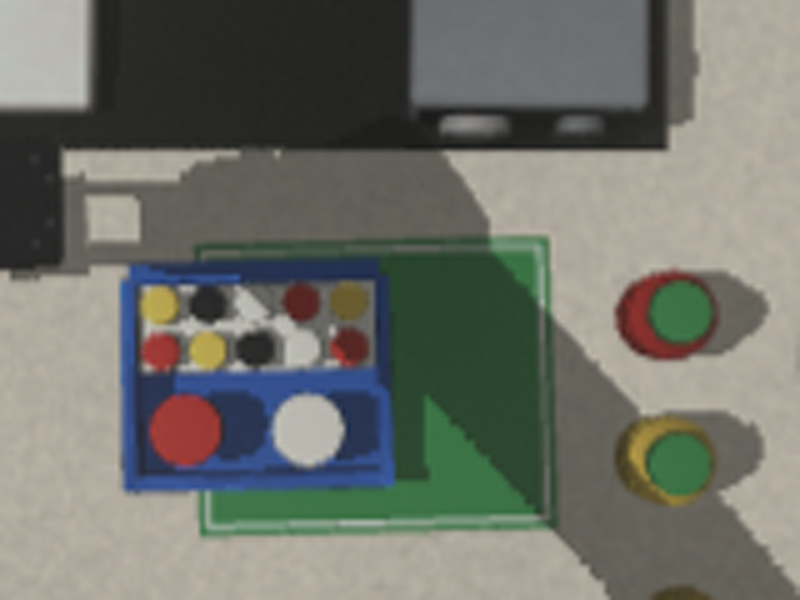

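View pics/s5.png

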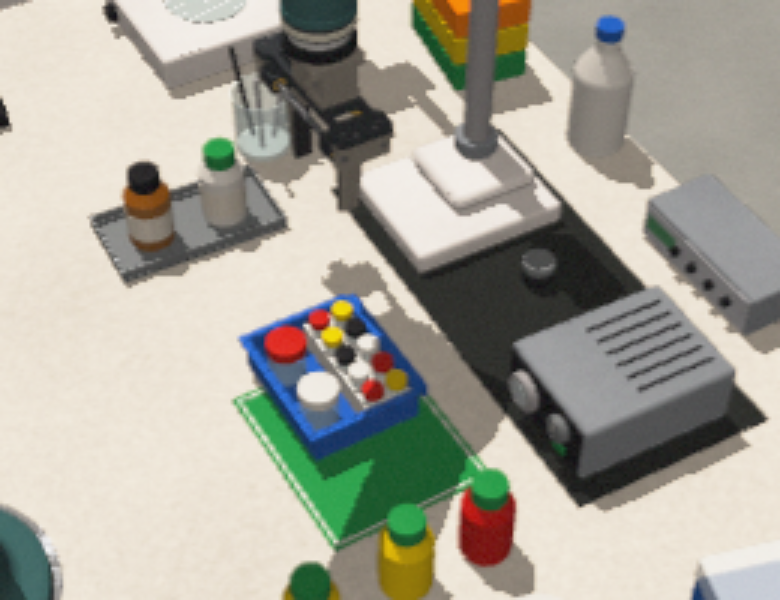

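Tray is out of the lane, jars standing, and its trace gives the origin at about (0.441, 0.0425), yaw +0.6°. It must go -70 mm in y and -7 mm in x. I turn the tool 90° for a two-finger push on its +y side.

Request:
drive_tool([
  {"slide":[0,0,0],"rot":[0,0,0.94]},
  {"slide":[0,0,0],"rot":[0,0,0.94]},
  {"slide":[0,0,0],"rot":[0,0,0.94]},
  {"slide":[0,0,0],"rot":[0,0,0.94]},
  {"slide":[0,0,0],"rot":[0,0,0.94]},
  {"slide":[0,0,0],"rot":[0,0,0.94]},
  {"slide":[0,0,0],"rot":[0,0,0.94]},
  {"slide":[0,0,0],"rot":[0,0,0.94]},
  {"slide":[0,0,0],"rot":[0,0,0.94]},
  {"slide":[0,0,0],"rot":[0,0,0.94]},
  {"slide":[0,0,0],"rot":[0,0,0.94]},
  {"slide":[0,0,0],"rot":[0,0,0.94]},
  {"slide":[0,0,0],"rot":[0,0,0.94]},
  {"slide":[0,0,0],"rot":[0,0,0.91]},
  {"slide":[-0.3,-0.6,0],"rot":[0,0,0]},
  {"slide":[-0.6,-0.8,0],"rot":[0,0,0]},
  {"slide":[-0.6,-0.8,0],"rot":[0,0,0]},
  {"slide":[-0.6,-0.6,0],"rot":[0,0,0]},
  {"slide":[-0.2,-0.15,0],"rot":[0,0,0]},
  {"slide":[0,0,0],"rot":[0,0,0]},
])

```text
time_s: 21.65
eef_pos: [0.4398, 0.1479, 0.3093]
ee_rot: [180.0, -0.0, 90.1]
ft_force: [0.8, 0.5, -0.3]
opening: 1.001
```

Request:
drive_tool([
  {"slide":[0,0,0.5],"rot":[0,0,-0.06]},
  {"slide":[0,0,0.8],"rot":[0,0,0]},
  {"slide":[0,0,0.8],"rot":[0,0,0]},
  {"slide":[0,0,0.6],"rot":[0,0,0]},
  {"slide":[0,0,0.4],"rot":[0,0,0]},
  {"slide":[0,0,0.35],"rot":[0,0,0]},
  {"slide":[0,0,0],"rot":[0,0,0]},
])

```text
time_s: 22.52
eef_pos: [0.4393, 0.1481, 0.205]
ee_rot: [-180.0, 0.0, 90.6]
ft_force: [-0.3, -0.7, 1.2]
opening: 1.001
```

Request:
drive_tool([
  {"slide":[-0.2,0,0],"rot":[0,0,0]},
  {"slide":[-0.2,0,0],"rot":[0,0,0]},
  {"slide":[-0.1,0,0],"rot":[0,0,0]},
  {"slide":[-0.12,0,0],"rot":[0,0,0]},
  {"slide":[-0.16,0,0],"rot":[0,0,0]},
  {"slide":[-0.2,0,0],"rot":[0,0,0]},
  {"slide":[-0.2,0,0],"rot":[0,0,0]},
])

```text
time_s: 23.4
eef_pos: [0.4401, 0.1136, 0.2059]
ee_rot: [179.9, -0.1, 90.7]
ft_force: [-0.1, 5.0, 2.0]
opening: 1.0
```

Request:
drive_tool([
  {"slide":[-0.2,0,0],"rot":[0,0,0]},
  {"slide":[-0.25,0,0],"rot":[0,0,0]},
  {"slide":[-0.25,0,0],"rot":[0,0,0]},
  {"slide":[-0.25,0,0],"rot":[0,0,0]},
  {"slide":[-0.25,0,0],"rot":[0,0,0]},
  {"slide":[-0.2,0,0],"rot":[0,0,0]},
  {"slide":[-0.15,0,0],"rot":[0,0,0]},
  {"slide":[-0.1,0,0],"rot":[0,0,0]},
  {"slide":[0,0,0],"rot":[0,0,0]},
])

```text
time_s: 24.52
eef_pos: [0.4405, 0.0636, 0.2058]
ee_rot: [180.0, -0.0, 90.6]
ft_force: [0.2, 4.5, 2.9]
opening: 1.003
```

```bash
python3 look.py 6
```

```text
24.525 [0.44050242 0.06359385 0.20578637] [ 1.79960024e+02 -4.90164579e-02  9.06419152e+01] [-37.33832505  29.59158408  29.82758941 128.50400131 -30.8149631
  28.7398752   17.39984155]
0.65 (((445.4993896484375, -36.285804748535156), (143.00445556640625, 142.47457885742188), 89.31654357910156), array([[ 373.41428 , -106.933205],
       [ 515.8787  , -108.63268 ],
       [ 517.5845  ,   34.361595],
       [ 375.12006 ,   36.061073]], dtype=float32))
tray top [(0.76, [0.4395, -0.0262, 0.0009]), (0.44, [0.6244, -0.4266, -0.004])]
tray side []
```

View pics/t6.png

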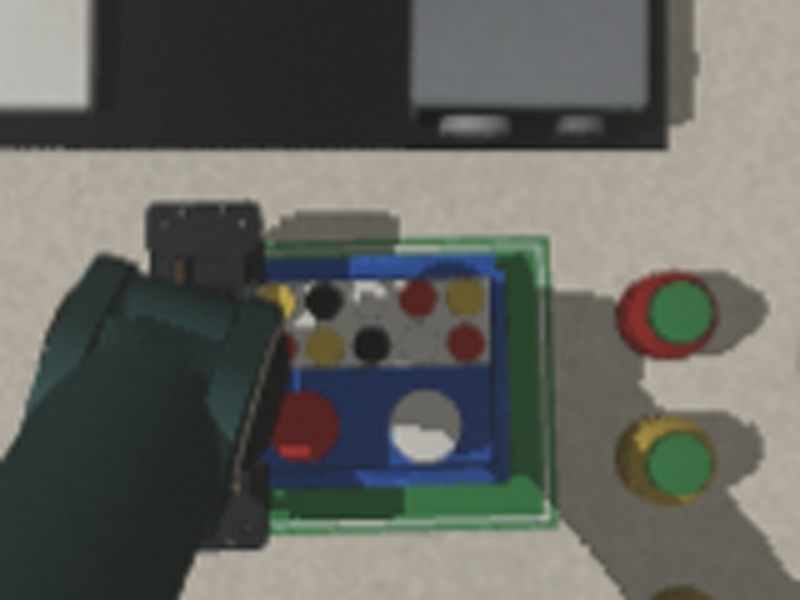

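View pics/s6.png

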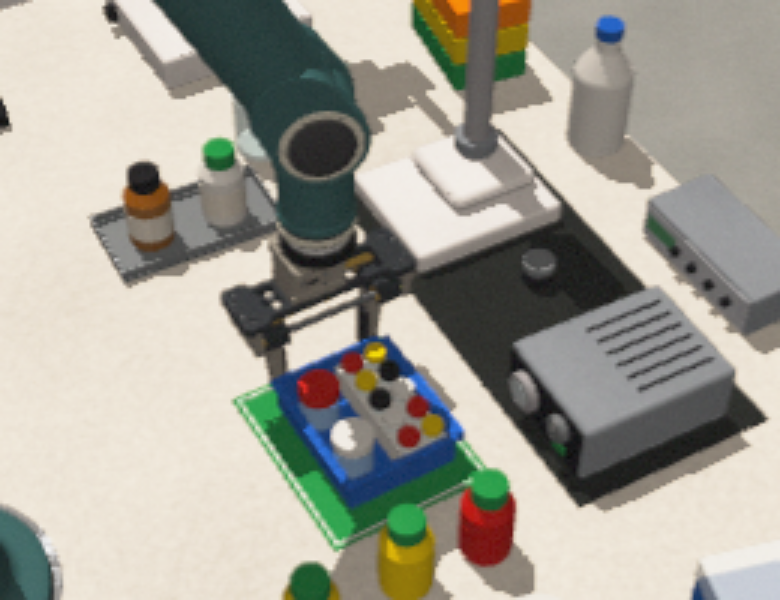

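Request:
drive_tool([
  {"slide":[0.3,0,0],"rot":[0,0,0]},
  {"slide":[0.4,0,-0.5],"rot":[0,0,0]},
  {"slide":[0.3,0,-1],"rot":[0,0,0]},
  {"slide":[0,0,-1],"rot":[0,0,0]},
  {"slide":[0,0.5,-0.8],"rot":[0,0,0]},
  {"slide":[0.7,1,0],"rot":[0,0,-0.5]},
  {"slide":[0.7,1,0],"rot":[0,0,-0.94]},
  {"slide":[0,0,0],"rot":[0,0,-0.94]},
  {"slide":[0,0,0],"rot":[0,0,-0.94]},
  {"slide":[0,0,0],"rot":[0,0,-0.94]},
  {"slide":[0,0,0],"rot":[0,0,-0.94]},
  {"slide":[0,0,0],"rot":[0,0,-0.94]},
  {"slide":[0,0,0],"rot":[0,0,-0.94]},
  {"slide":[0,0,0],"rot":[0,0,-0.94]},
  {"slide":[0,0,0],"rot":[0,0,-0.94]},
  {"slide":[0,0,0],"rot":[0,0,-0.94]},
  {"slide":[0,0,0],"rot":[0,0,-0.94]},
  {"slide":[0,0,0],"rot":[0,0,-0.94]},
  {"slide":[0,0,0],"rot":[0,0,-0.94]},
  {"slide":[0,0,0],"rot":[0,0,-0.33]},
])

```text
time_s: 27.28
eef_pos: [0.5128, 0.1374, 0.3038]
ee_rot: [-179.9, -0.1, -179.6]
ft_force: [1.3, 0.2, -0.7]
opening: 1.001
```

```bash
python3 look.py 7
```

```text
27.275 [0.5128256  0.13736158 0.30379526] [-1.79928935e+02 -6.92859219e-02 -1.79648486e+02] [-32.0150946   23.2889117   16.4527209  114.16211673  -9.22868361
  43.86635497  80.2039276 ]
0.88 (((443.0570068359375, -27.781173706054688), (138.22445678710938, 160.71656799316406), 0.7632703185081482), array([[ 372.88043,   51.64932],
       [ 375.02136, -109.05298],
       [ 513.2336 , -107.21167],
       [ 511.09265,   53.49063]], dtype=float32))
tray top [(0.96, [0.4386, -0.023, -0.004]), (0.41, [0.6221, -0.4258, -0.0036])]
tray side []
```

View pics/t7.png

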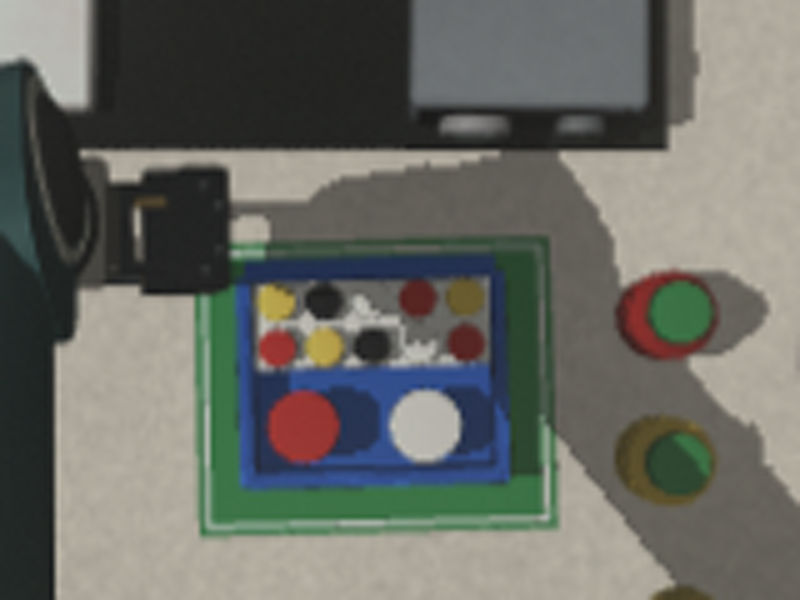

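Request:
drive_tool([
  {"slide":[-0.2,-0.5,0],"rot":[0,0,0]},
  {"slide":[-0.2,-1,0],"rot":[0,0,0]},
  {"slide":[-0.2,-1,0],"rot":[0,0,0]},
  {"slide":[-0.1,-1,0],"rot":[0,0,0]},
  {"slide":[0,-1,0],"rot":[0,0,0]},
  {"slide":[0,-0.75,0],"rot":[0,0,0]},
  {"slide":[0,-0.25,0],"rot":[0,0,-0.02]},
  {"slide":[0,0,0.5],"rot":[0,0,0]},
  {"slide":[0,0,0.8],"rot":[0,0,0]},
  {"slide":[0,0,0.8],"rot":[0,0,0]},
  {"slide":[0,0,0.6],"rot":[0,0,0]},
  {"slide":[0,0,0.35],"rot":[0,0,0]},
  {"slide":[0,0,0.25],"rot":[0,0,0]},
  {"slide":[0,0,0],"rot":[0,0,0]},
])

```text
time_s: 29.28
eef_pos: [0.5352, -0.027, 0.2053]
ee_rot: [180.0, -0.0, -179.5]
ft_force: [1.7, -0.1, -0.6]
opening: 1.005
```

Request:
drive_tool([
  {"slide":[0.15,0,0],"rot":[0,0,0]},
  {"slide":[0.15,0,0],"rot":[0,0,0]},
  {"slide":[0.12,0,0],"rot":[0,0,0]},
  {"slide":[0.12,0,0],"rot":[0,0,0]},
  {"slide":[0.1,0,0],"rot":[0,0,0]},
  {"slide":[0.06,0,0],"rot":[0,0,0]},
  {"slide":[0,0,0],"rot":[0,0,0]},
  {"slide":[0,0,0],"rot":[0,0,0]},
])

```text
time_s: 30.28
eef_pos: [0.5146, -0.0272, 0.2058]
ee_rot: [-180.0, 0.1, -179.5]
ft_force: [4.3, -0.1, 2.6]
opening: 1.003
```

Request:
drive_tool([
  {"slide":[-0.3,0,0],"rot":[0,0,0]},
  {"slide":[-0.1,0,-0.8],"rot":[0,0,0]},
  {"slide":[0,0,-1],"rot":[0,0,0]},
  {"slide":[0,0,-1],"rot":[0,0,0]},
  {"slide":[0,0,-1],"rot":[0,0,0]},
  {"slide":[0,1,-0.5],"rot":[0,0,0]},
  {"slide":[0,1,0],"rot":[0,0,0]},
  {"slide":[0,1,0],"rot":[0,0,0]},
  {"slide":[0,1,0],"rot":[0,0,0]},
  {"slide":[0,1,0],"rot":[0,0,0]},
  {"slide":[0,1,0],"rot":[0,0,0]},
  {"slide":[0,1,0],"rot":[0,0,0]},
  {"slide":[0,0.5,0],"rot":[0,0,0]},
  {"slide":[0,0,0],"rot":[0,0,0]},
])

```text
time_s: 32.02
eef_pos: [0.5239, 0.1984, 0.334]
ee_rot: [-180.0, -0.1, -179.4]
ft_force: [-0.6, -0.8, -0.0]
opening: 1.0
```

```bash
python3 look.py 8
python3 - <<'E'
from h import *
im,d=optics.get_image('top')
for t in('mat','tray'):
    for r in optics.trace(t,'top')[:1]: print(t,r['confidence'],rect(r['region'],{'mat':.001,'tray':.042}[t]))
c=lambda x,y:(240+x/5-.4,150+y/5-.4)
for t in ('case','dishes','bottle','amber','jar_a','jar_b','mat'):
    print(t,[(r['confidence'],r['location']) for r in optics.spot_point(t,'top')][:5])
E
```

```text
32.025 [0.52394098 0.1984162  0.33398201] [-1.79953411e+02 -8.51224330e-02 -1.79428364e+02] [-36.67877636  23.25167785  15.6594068  108.97973303  -8.10986914
  48.92666317  73.69479255]
0.92 (((438.3634033203125, -28.823204040527344), (136.51467895507812, 163.18844604492188), 0.45811378955841064), array([[ 369.45587 ,   52.222656],
       [ 370.76062 , -110.96057 ],
       [ 507.27094 , -109.869064],
       [ 505.9662  ,   53.314163]], dtype=float32))
tray top []
tray side [(0.88, [0.4381, -0.0272, 0.0011])]
mat 0.74 (((435.8984375, -29.055465698242188), (181.92684936523438, 220.2713623046875), 0.5221599340438843), array([[ 343.9351  ,   80.246666],
       [ 345.94247 , -140.01555 ],
       [ 527.8618  , -138.3576  ],
       [ 525.8544  ,   81.90462 ]], dtype=float32))
tray 0.63 (((439.77001953125, -27.123680114746094), (160.9854278564453, 136.636962890625), 89.12879943847656), array([[ 370.23557, -106.56833],
       [ 506.85672, -108.64586],
       [ 509.30447,   52.32097],
       [ 372.68332,   54.3985 ]], dtype=float32))
case [(0.65, [0.7166, 0.0741, -0.0008])]
dishes [(0.76, [0.4517, -0.3399, 0.0037])]
bottle [(0.87, [0.4755, -0.2012, -0.0011]), (0.67, [0.3876, -0.1991, 0.0037]), (0.65, [0.2818, -0.2112, -0.0003])]
amber []
jar_a [(0.5, [0.4069, 0.0158, 0.0007]), (0.49, [0.405, -0.0562, 0.0006])]
jar_b [(0.5, [0.4069, 0.0158, 0.0007]), (0.49, [0.405, -0.0562, 0.0006])]
mat []
```

View pics/t8.png

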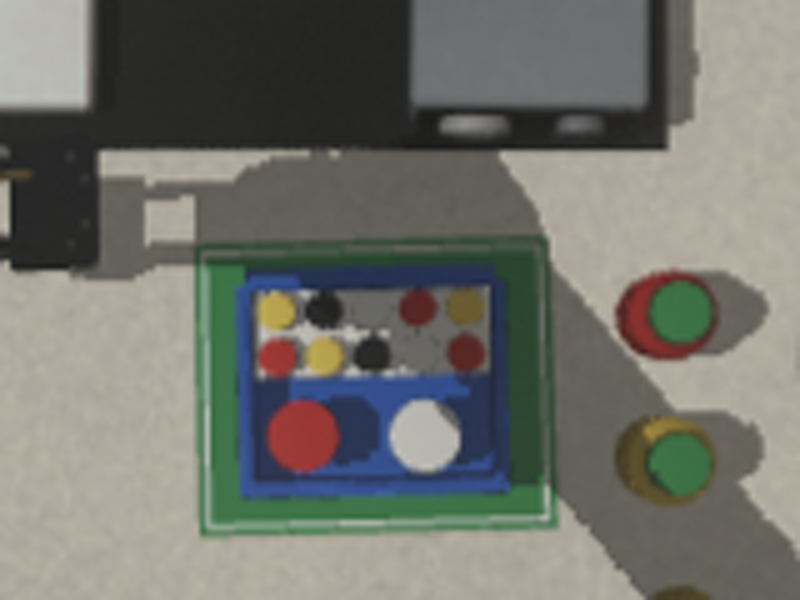

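View pics/s8.png

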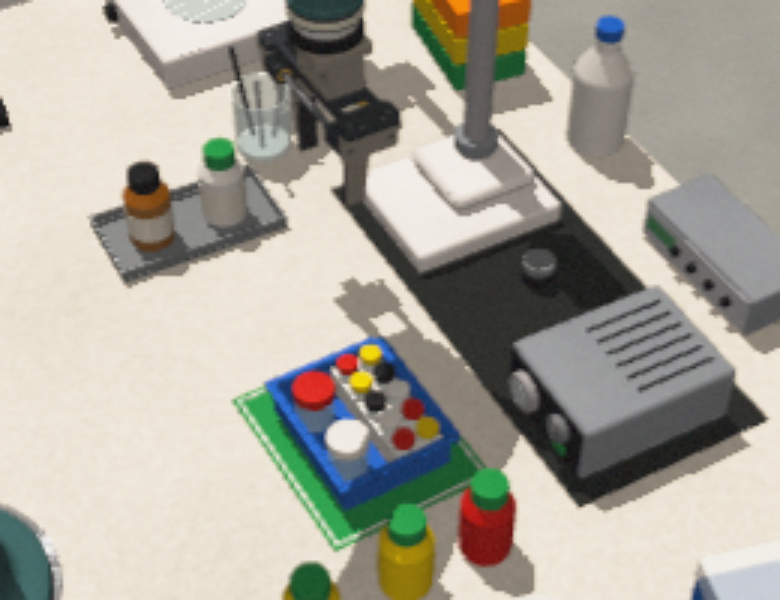

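Run:
```python
from h import *
c=lambda x,y:(240+x/5-.4,150+y/5-.4)
m=pix2w([c(196,247),c(547,237),c(202,535),c(556,527)],.001,'top');print(m[:,:2]*1000,m.mean(0)*1000)
t=pix2w([c(246,268),c(496,266),c(242,497),c(510,491)],.042,'top');print(t[:,:2]*1000,t.mean(0)*1000)
im=cv2.imread('pics/s8.png') # scale 3, offset 180,80
for X in(.4336,.4359):
    print(X,w2pix([[X-.09,-.028,.001],[X+.09,-.028,.001]],'top'))
# column profile near mat centre line left and in unobstructed y=0.07
top,_=optics.get_image('top')
for y in(.062,.068,-.125,-.132):
    xs=np.arange(.335,.54,.0015)
    p=w2pix(np.c_[xs,np.full_like(xs,y),np.full_like(xs,.001)],'top').astype(np.float32)
    v=cv2.remap(top,p[:,0][:,None],p[:,1][:,None],cv2.INTER_LINEAR).reshape(-1,3).astype(int)
    ex=v[:,1]-v[:,2]
    g=np.where(ex>25)[0];print(y,xs[g[0]],xs[g[-1]],(xs[g[0]]+xs[g[-1]])/2)
# tray rim/lip in x at several y, z=.042
for y in(-.09,-.06,.01,.04):
    xs=np.arange(.35,.53,.001)
    p=w2pix(np.c_[xs,np.full_like(xs,y),np.full_like(xs,.042)],'top').astype(np.float32)
    v=cv2.remap(top,p[:,0][:,None],p[:,1][:,None],cv2.INTER_LINEAR).reshape(-1,3).astype(int)
    b=np.where(v[:,0]-v[:,1]>15)[0];print(y,xs[b[0]],xs[b[-1]])
```

```text
[[ 521.49162673   80.58179455]
 [ 524.37348294 -136.84472008]
 [ 344.31177038   78.62779391]
 [ 345.86779997 -138.67803115]] [434.01117001 -29.07829069   1.        ]
[[ 505.64039514   47.05015596]
 [ 504.55308686 -102.2537308 ]
 [ 369.67836143   50.95896668]
 [ 370.78893629 -108.00361074]] [437.66519493 -28.06205472  42.        ]
0.4336 [[314.75185138 256.31714426]
 [313.85933727 197.78483392]]
0.4359 [[314.74034867 255.56313647]
 [313.84804337 197.04380715]]
0.062 0.34550000000000003 0.5105000000000002 0.4280000000000001
0.068 0.34550000000000003 0.5120000000000002 0.42875000000000013
-0.125 0.34550000000000003 0.5120000000000002 0.42875000000000013
-0.132 0.34550000000000003 0.35600000000000004 0.35075
-0.09 0.371 0.5040000000000001
-0.06 0.37 0.5050000000000001
0.01 0.37 0.5040000000000001
0.04 0.37 0.5030000000000001
```

The last side picture shows both bottles upright in the spill tray, both jars standing, and the lens case, stand and lamp in place. The tray is within about 2 mm of the mat centre and 0.5° of square, and the arm is clear, so I hand in.

Run:
```python
from rig import ticket
print(ticket.job_done())
```

```text
the job is handed in; nothing more can be done
None
```

I moved the white bottle with the green cap to the free far place of the spill tray first. It stands at about (0.458, 0.338), upright beside the amber bottle. Then I dragged the blue tray out of its lane by its far lip, with one fingertip on either side of the lens case. I pushed it sideways onto the mat and made one last correction at the lip. I handed in at about 32 s on the robot's clock.

**Tray on the mat:** my last measurements put it about 1–2 mm too far in x and within about 1 mm in y. It lies within about 0.5° of square to the mat, with its far lip still away from the robot.

**Other things:** both jars were standing, and the lens case, stand and light source showed no change. The arm was clear of everything. The force readings, taken at the end of each move, never showed more than about 15 N.

**Checks that disagreed or failed:**
- Estimates of the tray's x ranged from 0.4345 to 0.438 and of the mat's centre from 0.4335 to 0.436. I therefore left the remaining 2 mm alone.
- In the last top picture the arm hid the spill tray, so I confirmed both bottles there from the side picture only.
- That side crop does not show the dishes, tip box or slide box in full. Of these three I re-measured only the dishes, which had not moved.

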